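# Complete the collar cassette and pinch it out of its dock

### The job

Thread the loose brass collar onto the bare post of the grey collar cassette, all the way down onto its deck, and let go of it. Then pinch the cassette's two orange side catches together, lift the cassette out of its blue dock with the collar still on it, and finish holding it there by the pinched catches, level and still, about 10 cm up above the dock. Do not put it down or let go at the end, and leave everything else on the bench where it is.

Things in the scene. Friction and masses are not known exactly. Their poses are not given: they have to be found in the camera images.
- collar: Loose brass collar (ring) lying flat on the bench: 44 mm outside diameter, 24 mm bore, 20 mm high, about 0.12 kg. Origin: centre of its underside, z up along the bore. It may lie in any of three spots shared with the black and the silver collar.
- dock: Blue steel dock fixed to the bench, turned any way: base plate 190 (x) x 104 (y) x 10 mm, origin at the centre of its underside on the bench. Blue guides (top 26 mm above the bench) locate the cassette with 1 mm play; at the middle of each long side a steel keeper (top 27 mm above the bench) reaches over a catch's barb. All of it is lower than the cassette's deck.
- cassette: Grey cassette in the dock, 170 (x) x 50 (y) x 30 mm, 0.4 kg. Origin: centre of underside, 10 mm above the bench; axes as the dock's. Flat deck at z 30 mm. Two steel posts, 18 mm thick, 38 mm high, top 8 mm tapered: at x +58 bare, at x -58 with a fixed brass collar. Orange catches stand at mid-length. Lifts straight up only while both catches are pressed in over 3 mm; else locked.
- post_foot (a point): Centre of the foot of the bare post, on the cassette's deck (cassette x = +58, y = 0, z = 30 mm). The collar's origin comes here when it is fully home.
- catch_a (a joint): Travel of the orange catch on the cassette's +y side: 0 = out (locked), grows to 0.007 m when pressed inwards (towards -y of the cassette) against its stop; releases beyond 0.003. Spring: about 2 N to start, 5 N fully in; springs out when let go.
- catch_b (a joint): The same for the orange catch on the cassette's -y side (pressed towards +y of the cassette).
- catch_a_pad (a point): Middle of the ribbed outer face of catch_a, where a finger presses: cassette x 0, y +26 (released), z 58 mm. The catch is an upright plate 24 mm wide (x), 6 thick, its top at z 74, 44 mm above the deck. Outer faces 52 mm apart released, 38 fully pinched. Pinch from above, one finger outside each, closing along cassette y, with 20 to 30 N; the cassette then hangs from them.
- catch_b_pad (a point): The same point on catch_b: cassette x = 0, y = -26 mm (released), z = 58 mm.
- collar_black: Bystander: loose black plastic collar, 52 mm outside diameter, 14 mm high. Origin at the centre of its underside. To be left alone.
- collar_silver: Bystander: loose aluminium collar, 36 mm outside diameter, 26 mm high. Origin at the centre of its underside. To be left alone.
- weight_a: Bystander: black round weight, 90 mm diameter, 24 mm high; origin at the centre of its underside.
- weight_b: Bystander: a second weight, the same.
- tape_roll: Bystander: yellow tape roll lying flat, 100 mm diameter, 48 mm high; origin at the centre of its underside.
- bottle: Bystander: blue bottle with a red cap, 64 mm diameter, 190 mm high; origin at the centre of its underside.
- sanding_block: Bystander: cork sanding block 110 x 65 x 40 mm; origin at the centre of its underside.

How it is judged (in metres and radians):
On the way, in this order (a step that is already met when the one before it is completed fails the run):
1. the brass collar is fully down on the bare post and let go, the cassette still in its dock (distance between collar and post_foot below 0.006 m and contact force between the fingers and collar below 0.1 N and z of cassette in the frame of dock below 0.016 m), for 0.2 s.
2. both catches are pinched in while the cassette still sits in its dock, the collar home (distance between collar and post_foot below 0.006 m and z of cassette in the frame of dock below 0.02 m and value of joint each of catch_a, catch_b above 0.0035 m), for 0.1 s.
At the end, for the whole second after the job is handed in: Cassette held by its catches (each in over 3.5 mm, finger force over 2 N), raised 55 to 200 mm from its seat, within 80 mm sideways of the dock and not touching it, level within 0.25 rad, still; brass collar within 6 mm of home on the post, not touched by the fingers (distance between collar and post_foot below 0.006 m and contact force between the fingers and collar below 0.1 N and value of joint each of catch_a, catch_b above 0.0035 m and z of cassette in the frame of dock between 0.065 and 0.21 m and horizontal distance between cassette and dock below 0.08 m and angle between cassette's own z axis and vertical below 0.25 rad and linear speed of cassette below 0.03 m/s and angular speed of cassette below 0.3 rad/s and contact force between the fingers and cassette above 2 N and contact force between cassette and dock below 0.1 N); the arm keeps its last pose, push and grip.
It fails at once if a bystander on the bench is shifted by more than 25 mm (distance of any of collar_black, collar_silver, weight_a, weight_b, tape_roll, bottle, sanding_block from where it was at the start of the episode above 0.025 m).
It fails at once if the bottle is knocked over (angle between bottle's own z axis and vertical above 0.5 rad).
It also fails if it takes over 48 s, if anything falls off the work surface, if the arm or the gripper's body presses on something with over 40 N, if the wrist force passes 120 N, or if a joint passes its speed limit or range.

### The arm

A 6-joint arm with a two-finger parallel gripper is mounted at the origin on the work surface. World frame = base frame: x ahead of the robot, y to its left, z up, the work surface at z = 0. Lengths are in mm, angles in rad, forces in N, time in s.
With the tool pointing down it reaches from about 300 to 1000 mm from the base axis. Payload 5.1 kg.
Tool frame: the origin (TCP) lies midway between the tips of the shut fingers; the grasp point (between the pads) lies 19 mm behind it; z points along the fingers, y is the line along which they close (so a half turn about z gives the same grasp; the last joint's range is limited). The gripper opens to 95 mm and grips with 3 to 60 N. Pads are 20 mm wide; open, the fingers measure 119 mm over their backs; the gripper's body (75 mm by 180 mm) begins 59 mm behind the grasp point.
Start: joints at [1.231, 0.124, 1.65, -0, 1.367, -0.083], TCP at [165.113, 628.667, 214.656] pointing down, gripper open.
Joint ranges: [-2.61, 2.61], [-1.02, 2.33], [0.03, 2.71], [-1.35, 4.49], [0.32, 2.68], [-2.91, 2.91]. Speed limits (rad/s): [2.57, 2.57, 3.14, 3.14, 3.14, 3.14].

### API

Orientations are given as a 3x3 rotation matrix whose columns are the frame's x, y, z axes.
In Python, from station import robot gives the robot as it stands. The module is installed in compiled form; this text tells all that it offers.
- The arm moves only by the tool play_rows, never from a script. Its argument "rows" is one flat list of numbers, 6 for each row, row after row: the shift along the tool's x, y, z as a fraction of full scale, then the turn, a rotation vector about the tool's x, y, z as a fraction of full scale. A call has 1 to 12 rows; each row shifts and turns the commanded pose from where the row before left it, along the tool's axes as they then stand; what a row does not reach is not made up. Full scale, the value 1, is 0.2 m for a shift and 180 degrees for a turn. A row lasts 1/12 s, in which the tool goes at most 41.7 mm and 7.16 degrees, less where a joint would pass 70% of its speed; a pose out of reach is approached as far as the arm can. A call with a number of a shift or a turn outside -1 to 1 is refused whole. A call with a gripper value outside its range is refused whole. "claw" is the opening, from -1 (shut) to 1 (fully open), so that 0 is half open, set as the call begins (left out, the last holds). The fingers move at their own pace and stop on an object; "squeeze" is the grip in N (left out, the last holds). Time passes only in rows, so rows that do not move let the fingers close. It gives the time, the measured TCP pose, the force, the opening and the grip force at its end, in the units of the state.
- robot.read_state(): the state, without advancing time (a new reading comes with each control period).
- robot.capture(name): name is "scene" or "top" or "wrist"; returns the picture (400x640x3 uint8, red, green, blue); there is no depth.
- robot.camera_params(name): a dict with "fovy" (degrees; the focal length in pixels is half the picture's height over the tangent of half this angle, whatever the lens; pixels are square), "cx", "cy" (the principal point, pixels), "R" (3x3) and "t" (3): a world point X has camera coordinates R X + t; the wrist camera has in their place "hand_eye" (4x4, takes a point from camera to tool coordinates, whose origin is the TCP and whose axes are the flange's). Camera axes: x right, y down, z forward; pixel columns grow to the right and rows downward; lengths in mm; the calibration is good to about 2 mm. The wrist camera is an equidistant fisheye: a pixel r from the principal point sees the ray r / f radians off the axis. A picture is of the moment at which its call begins: read the wrist's pose just before it. camera_params takes no time and is no camera call.
- robot.job_done(): hands the job in; it is judged then, once.
Trained networks look in the newest picture that a camera, given by its name, has taken for a name from the list of things; names that differ only in an ending like _2 or _b are one class to them, and where a whole thing is asked for, a point or a joint stands for the part that bears it (a point fixed in the world has none). Each returns a list of dicts, best first, with "confidence" (0 to 1); they miss things now and then, are a little off and sometimes report something else, mostly with a low value. They report only what shows in the picture. A call takes as long as a camera call.
- robot.spot_in(camera, thing): "centre" ([column, row] as shares, 0 to 1, of the picture: columns of its width, rows of its height, amid what is visible of it).
The state is a dict: "t": time; "qpos": joint angles; "joint_vel": joint speeds; "joint_torque": joint torques, N m; "ee_pos": TCP position; "ee_rot": TCP orientation; "ft_force": force on the tool from outside, world axes, zero at the start; "moment": the same for the moment, N m; "finger_gap": finger opening in mm; "finger_force": force on a finger pad.
Only numpy, scipy, OpenCV 4.12 (cv2) and the standard library are available. Lean on these libraries where they do the work, as an engineer would, in place of code of your own. Each camera call takes 0.05 s, during which the arm holds its last target. There are 200 camera calls.

## Working session

There is one attempt and no reset: what is moved stays moved. The work goes in short steps, Python scripts to look and compute and a tool call to move; the robot and the scene stay as the last step left them, time stands still between calls to the robot, and variables do not carry over. Pictures are saved under pics/ and viewed, at most 10 in all, crops included, and the job is handed in when it is done.

Besides the shell and the picture viewer there is one more tool, called after "Call:" as a command line: name --argument value ..., lists and objects as JSON in quotes. play_rows: Moves the arm, as the interface text tells. Its arguments: {"type":"object","properties":{"rows":{"type":"array","items":{"type":"number"}},"claw":{"type":"number"},"squeeze":{"type":"number"}},"required":["rows"]}

```bash
mkdir -p pics; cat > h.py <<'E'
import numpy as np, cv2
from station import robot
def ray(cam,u,v):
    p=robot.camera_params(cam)
    f=200/np.tan(np.radians(p["fovy"])/2)
    x,y=(u-p["cx"])/f,(v-p["cy"])/f
    if cam=="wrist":
        s=robot.read_state(); r=np.hypot(x,y); d=np.array([x/r*np.sin(r),y/r*np.sin(r),np.cos(r)]) if r>1e-9 else np.array([0,0,1.])
        H=np.array(p["hand_eye"]); Rt=np.array(s["ee_rot"]); 
        return Rt@H[:3,3]+np.array(s["ee_pos"]), Rt@H[:3,:3]@d
    R=np.array(p["R"]);t=np.array(p["t"])
    return -R.T@t, R.T@np.array([x,y,1])
def at(cam,u,v,z):
    o,d=ray(cam,u,v); return o+d*(z-o[2])/d[2]
def save(cam,name):
    im=robot.capture(cam); cv2.imwrite(f"pics/{name}.png",im[:,:,::-1]); return im
E
python3 - <<'E'
from h import *
s=robot.read_state(); print(s["t"],np.round(s["ee_rot"],2).tolist())
hs=dict(collar=20,collar_black=14,collar_silver=26,dock=10,cassette=40,catch_a=84,weight_a=24,tape_roll=48,bottle=190,sanding_block=40)
for c in ["top","scene"]:
    im=save(c,c+"0")
    for n,z in hs.items():
        for d in robot.spot_in(c,n)[:3]:
            u,v=d["centre"][0]*640,d["centre"][1]*400
            print(c,n,round(d["confidence"],2),int(u),int(v),np.round(at(c,u,v,z)).tolist())
E
```

```text
0.0 [[-0.97, 0.25, -0.0], [0.25, 0.97, -0.0], [0.0, -0.0, -1.0]]
top collar 0.6 179 209 [534.0, 334.0, 20.0]
top collar 0.43 234 229 [473.0, 178.0, 20.0]
top collar_black 0.54 235 195 [570.0, 177.0, 14.0]
top collar_silver 0.62 231 227 [478.0, 186.0, 26.0]
top dock 0.8 311 192 [573.0, -38.0, 10.0]
top cassette 0.61 478 167 [622.0, -496.0, 40.0]
top catch_a 0.38 312 186 [574.0, -43.0, 84.0]
top weight_a 0.81 451 275 [334.0, -404.0, 24.0]
top weight_a 0.59 478 224 [468.0, -487.0, 24.0]
top weight_a 0.44 317 183 [596.0, -56.0, 24.0]
top tape_roll 0.93 419 123 [752.0, -342.0, 48.0]
top bottle 0.63 481 168 [581.0, -444.0, 190.0]
top sanding_block 0.85 174 143 [721.0, 348.0, 40.0]
scene collar 0.5 445 156 [532.0, 348.0, 20.0]
scene collar 0.33 393 170 [489.0, 182.0, 20.0]
scene collar 0.22 176 226 [330.0, -413.0, 20.0]
scene collar_black 0.78 414 185 [569.0, 188.0, 14.0]
scene collar_black 0.4 190 301 [558.0, -473.0, 14.0]
scene collar_silver 0.44 393 168 [490.0, 181.0, 26.0]
scene collar_silver 0.4 345 227 [591.0, -67.0, 26.0]
scene dock 0.98 349 243 [628.0, -84.0, 10.0]
scene dock 0.15 344 226 [576.0, -60.0, 10.0]
scene cassette 0.69 351 222 [598.0, -55.0, 40.0]
scene catch_a 0.64 353 212 [605.0, -56.0, 84.0]
scene catch_a 0.58 342 227 [629.0, -108.0, 84.0]
scene weight_a 0.94 159 279 [468.0, -507.0, 24.0]
scene weight_a 0.87 177 229 [346.0, -414.0, 24.0]
scene tape_roll 0.7 275 315 [720.0, -347.0, 48.0]
scene bottle 0.69 187 299 [684.0, -491.0, 190.0]
scene bottle 0.67 502 191 [829.0, 180.0, 190.0]
scene bottle 0.44 356 212 [692.0, -117.0, 190.0]
scene sanding_block 0.69 499 189 [734.0, 339.0, 40.0]
```

View pics/top0.png

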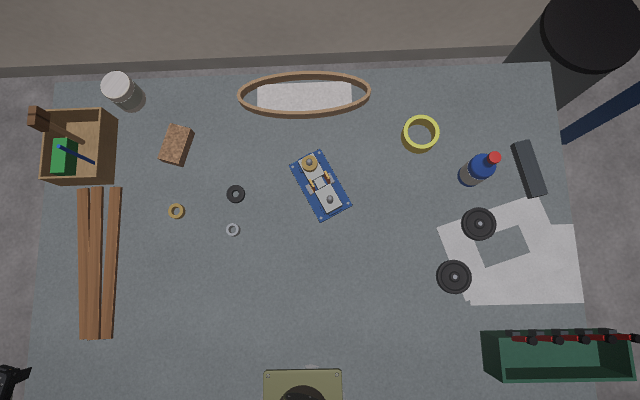

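View pics/scene0.png

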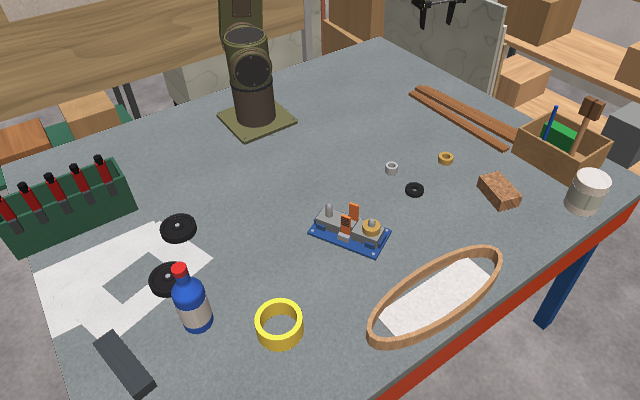

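The top view shows the brass collar at (176,211), silver at (232,229) and black at (235,194). The cassette is in its dock, with the fixed collar end at (310,161) and the bare post at (330,199). The scene view agrees, with the brass collar at (446,158).

```bash
cat >> h.py <<'E'
def plan(x,y,z,yaw=None):
    s=robot.read_state(); R=np.array(s["ee_rot"]); p=np.array(s["ee_pos"])
    d=R.T@(np.array([x,y,z])-p)
    print("t",s["t"],"tcp",np.round(p,1),"yaw",np.degrees(np.arctan2(R[1,1],R[0,1])).round(1),"tilt",np.round(R[:,2],3),"gap",round(s["finger_gap"],1))
    print("shift total (fs)",np.round(d/200,4),"rows>=",np.linalg.norm(d)/30)
    if yaw is not None:
        for k in (0,180):
            a=(np.degrees(np.arctan2(R[1,1],R[0,1]))-yaw+k+180)%360-180  # tool z down: world turn = -tool turn
            print("turn z (fs)",round(a/180,4),"rows",abs(a)/6.5, "q6",s["qpos"][5])
E
python3 - <<'E'
from h import *
im=cv2.imread("pics/top0.png"); hsv=cv2.cvtColor(im,cv2.COLOR_BGR2HSV)
m=cv2.inRange(hsv,(12,90,80),(28,255,255))
def blob(u,v,r):
    ys,xs=np.nonzero(m[v-r:v+r,u-r:u+r]); return xs.min()+u-r,xs.max()+u-r,ys.min()+v-r,ys.max()+v-r,xs.mean()+u-r,ys.mean()+v-r
b=blob(176,211,14); print(b, at("top",(b[0]+b[1])/2,(b[2]+b[3])/2,10))
pf=at("top",310,161,66); pb=at("top",330,199,78); print(pf,pb,np.linalg.norm(pf-pb),np.degrees(np.arctan2(*(pb-pf)[1::-1])))
c=at("top",*b[4:],15); yaw=np.degrees(np.arctan2(*(pb-pf)[1::-1]))+90
plan(c[0],c[1],160,yaw)
print(robot.camera_params("wrist"))
E
```

```text
(np.int64(168), np.int64(183), np.int64(203), np.int64(218), np.float64(175.54074074074074), np.float64(210.54074074074074)) [534.04495222 349.2957818   10.        ]
[649.28066578 -37.74126398  66.        ] [540.46362146 -88.71547278  78.        ] 120.76224201292874 -154.89974935785125
t 1.1 tcp [165.1 628.7 214.6] yaw 75.3 tilt [-0. -0. -1.] gap 95.1
shift total (fs) [-2.1369 -0.8938  0.2732] rows>= 15.549138650786379
turn z (fs) 0.7788 rows 21.566889252990066 q6 -0.08258885463114773
turn z (fs) -0.2212 rows 6.125418439317627 q6 -0.08258885463114773
{'fovy': 65.70646984690485, 'cx': 318.81859808122664, 'cy': 197.5186494234384, 'hand_eye': array([[ 1.10258698e-05, -9.57832983e-01, -2.87325558e-01,
         8.00942326e+01],
       [ 9.99999566e-01,  2.78100248e-04, -8.88705226e-04,
        -6.90203174e-01],
       [ 9.31136487e-04, -2.87325424e-01,  9.57832571e-01,
        -1.70162547e+02],
       [ 0.00000000e+00,  0.00000000e+00,  0.00000000e+00,
         1.00000000e+00]])}
```

Call:
play_rows --rows '[-0.178, -0.0745, 0.02, 0, 0, 0, -0.178, -0.0745, 0.02, 0, 0, 0, -0.178, -0.0745, 0.02, 0, 0, 0, -0.178, -0.0745, 0.02, 0, 0, 0, -0.178, -0.0745, 0.02, 0, 0, 0, -0.178, -0.0745, 0.02, 0, 0, 0, -0.178, -0.0745, 0.02, 0, 0, 0, -0.178, -0.0745, 0.02, 0, 0, 0, -0.178, -0.0745, 0.02, 0, 0, 0, -0.178, -0.0745, 0.02, 0, 0, 0, -0.178, -0.0745, 0.02, 0, 0, 0, -0.178, -0.0745, 0.02, 0, 0, 0]' --claw 1 --squeeze 25

```text
t: 2.1
ee_pos: [534.3, 345.9, 166.7]
ee_rot: [[-0.967, 0.254, 0.0], [0.254, 0.967, 0.0], [-0.0, 0.0, -1.0]]
ft_force: [0.5, 1.1, -0.1]
finger_gap: 95.2
finger_force: 0.0
```

Call:
play_rows --rows '[0, 0, 0, 0, 0, -0.037, 0, 0, 0, 0, 0, -0.037, 0, 0, 0, 0, 0, -0.037, 0, 0, 0, 0, 0, -0.037, 0, 0, 0, 0, 0, -0.037, 0, 0, 0, 0, 0, -0.037, 0, 0, 0, 0, 0, 0, 0, 0, 0, 0, 0, 0]'

```text
t: 2.77
ee_pos: [532.9, 347.2, 166.7]
ee_rot: [[-0.906, -0.424, 0.0], [-0.424, 0.906, 0.0], [-0.0, 0.0, -1.0]]
ft_force: [-0.5, 0.6, 0.6]
finger_gap: 95.1
finger_force: 0.0
```

```bash
python3 - <<'E'
from h import *
plan(534,347,160,115)
save("wrist","w1")
for n in ["collar","collar_silver"]:
  for d in robot.spot_in("wrist",n)[:3]:
    u,v=d["centre"][0]*640,d["centre"][1]*400
    print(n,round(d["confidence"],2),int(u),int(v),np.round(at("wrist",u,v,15),1))
E
```

```text
t 2.7667 tcp [532.9 347.2 166.7] yaw 115.1 tilt [ 0.  0. -1.] gap 95.1
shift total (fs) [-0.0045 -0.0034  0.0334] rows>= 0.22581317409166973
turn z (fs) 0.0004 rows 0.01172267822104144 q6 -1.5153389068996759
turn z (fs) -0.9996 rows 27.680585014086653 q6 -1.5153389068996759
collar 0.85 321 191 [540.3 351.8  15. ]
collar_silver 0.8 199 73 [477.  178.2  15. ]
```

View pics/w1.png

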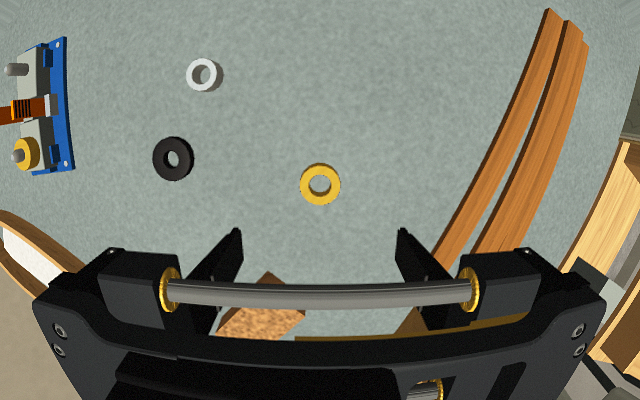

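The wrist view shows the brass collar alone at about (320,184), with the fingers at either side below it and clear space around it.

```bash
cat >> h.py <<'E'
def brass(file,u,v,r,n=1):
    im=cv2.imread(file); h=cv2.cvtColor(im,cv2.COLOR_BGR2HSV); m=cv2.inRange(h,(15,90,60),(30,255,255))
    k=np.zeros_like(m); k[max(v-r,0):v+r,max(u-r,0):u+r]=255; m&=k
    c,_=cv2.findContours(m,cv2.RETR_CCOMP,cv2.CHAIN_APPROX_NONE)
    return [(len(x),cv2.fitEllipse(x)) for x in sorted(c,key=len)[::-1] if len(x)>15][:4]
E
python3 - <<'E'
from h import *
for n,e in brass("pics/w1.png",320,184,40):
    (u,v),a,_=e; print(n,np.round(e[0],1),np.round(a,1),at("wrist",u,v,20),at("wrist",u,v,10))
    if n==max(x[0] for x in brass("pics/w1.png",320,184,40)):
        c=at("wrist",u,v,16); plan(c[0],c[1],100); plan(c[0],c[1],6)
E
```

```text
116 [319.5 183.7] [39.9 41.4] [532.10927967 345.99405899  20.        ] [534.37680888 347.07618406  10.        ]
t 2.9167 tcp [532.9 347.2 166.7] yaw 115.1 tilt [-0.  0. -1.] gap 95.0
shift total (fs) [ 0.0011 -0.004   0.3333] rows>= 2.2221455968370045
t 2.9167 tcp [532.9 347.2 166.7] yaw 115.1 tilt [-0.  0. -1.] gap 95.0
shift total (fs) [ 0.0011 -0.004   0.8033] rows>= 5.35537776025434
57 [319.5 183.1] [18.3 22. ] [531.53111517 345.61325176  20.        ] [533.78039554 346.68335725  10.        ]
```

Call:
play_rows --rows '[0.006, -0.004, 0.13, 0, 0, 0, 0, 0, 0.15, 0, 0, 0, 0, 0, 0.15, 0, 0, 0, 0, 0, 0.15, 0, 0, 0, 0, 0, 0.12, 0, 0, 0, 0, 0, 0.08, 0, 0, 0, 0, 0, 0.033, 0, 0, 0, 0, 0, 0, 0, 0, 0, 0, 0, 0, 0, 0, 0]'

```text
t: 3.67
ee_pos: [532.6, 346.3, 4.7]
ee_rot: [[-0.905, -0.426, 0.001], [-0.426, 0.905, 0.0], [-0.001, 0.0, -1.0]]
ft_force: [-0.4, 0.4, 0.3]
finger_gap: 95.1
finger_force: 0.0
```

Call:
play_rows --rows '[0, 0, 0, 0, 0, 0, 0, 0, 0, 0, 0, 0, 0, 0, 0, 0, 0, 0, 0, 0, 0, 0, 0, 0, 0, 0, 0, 0, 0, 0, 0, 0, 0, 0, 0, 0, 0, 0, 0, 0, 0, 0, 0, 0, 0, 0, 0, 0]' --claw -1 --squeeze 25

```text
t: 4.33
ee_pos: [532.1, 346.0, 4.0]
ee_rot: [[-0.905, -0.426, -0.0], [-0.426, 0.905, -0.0], [0.0, -0.0, -1.0]]
ft_force: [0.4, 0.2, 0.3]
finger_gap: 46.9
finger_force: 0.0
```

Call:
play_rows --rows '[0, 0, 0, 0, 0, 0, 0, 0, 0, 0, 0, 0, 0, 0, 0, 0, 0, 0, 0, 0, 0, 0, 0, 0, 0, 0, -0.05, 0, 0, 0, 0, 0, -0.1, 0, 0, 0, 0, 0, -0.15, 0, 0, 0, 0, 0, -0.15, 0, 0, 0, 0, 0, -0.15, 0, 0, 0, 0, 0, -0.1, 0, 0, 0, 0, 0, 0, 0, 0, 0, 0, 0, 0, 0, 0, 0]'

```text
t: 5.33
ee_pos: [533.0, 346.3, 145.9]
ee_rot: [[-0.904, -0.427, 0.003], [-0.427, 0.904, 0.001], [-0.003, 0.0, -1.0]]
ft_force: [-1.0, -0.1, -2.0]
finger_gap: 42.5
finger_force: 25.0
```

```bash
python3 - <<'E'
from h import *
plan(540.5,-88.7,150,115.1)
print(robot.read_state()["finger_force"])
E
```

```text
t 5.3333 tcp [533.  346.3 145.9] yaw 115.2 tilt [ 0.003  0.001 -1.   ] gap 42.5
shift total (fs) [ 0.8936 -1.9835 -0.0235] rows>= 14.50420346605201
turn z (fs) 0.0008 rows 0.022804543847625015 q6 -1.519489994578615
turn z (fs) -0.9992 rows 27.669503148460063 q6 -1.519489994578615
24.999683587811887
```

Call:
play_rows --rows '[0.064, -0.142, 0, 0, 0, 0, 0.064, -0.142, 0, 0, 0, 0, 0.064, -0.142, 0, 0, 0, 0, 0.064, -0.142, 0, 0, 0, 0, 0.064, -0.142, 0, 0, 0, 0, 0.064, -0.142, 0, 0, 0, 0, 0.064, -0.142, 0, 0, 0, 0, 0.064, -0.142, 0, 0, 0, 0, 0.064, -0.142, 0, 0, 0, 0, 0.064, -0.142, 0, 0, 0, 0, 0.064, -0.142, 0, 0, 0, 0, 0.064, -0.142, 0, 0, 0, 0]'

```text
t: 6.33
ee_pos: [536.6, -29.1, 141.2]
ee_rot: [[-0.904, -0.426, -0.004], [-0.427, 0.904, 0.001], [0.004, 0.002, -1.0]]
ft_force: [0.4, -0.5, -2.1]
finger_gap: 42.7
finger_force: 25.0
```

Call:
play_rows --rows '[0.064, -0.142, 0, 0, 0, 0, 0.045, -0.102, 0, 0, 0, 0, 0.016, -0.035, -0.012, 0, 0, 0, 0, 0, -0.012, 0, 0, 0, 0, 0, 0, 0, 0, 0, 0, 0, 0, 0, 0, 0]'

```text
t: 6.83
ee_pos: [539.4, -87.8, 148.2]
ee_rot: [[-0.904, -0.427, -0.001], [-0.427, 0.904, 0.001], [0.001, 0.001, -1.0]]
ft_force: [0.0, -0.1, -0.6]
finger_gap: 42.5
finger_force: 25.0
```

```bash
python3 - <<'E'
from h import *
plan(540.5,-88.7,150,115.1)
im=save("wrist","w2")
cv2.imwrite("pics/w2c.png",cv2.resize(im[0:300,120:520,::-1],None,fx=2,fy=2,interpolation=cv2.INTER_CUBIC))
for n,z in [("post_foot",60),("catch_a",84),("collar",60)]:
  for d in robot.spot_in("wrist",n)[:3]:
    u,v=d["centre"][0]*640,d["centre"][1]*400
    print(n,round(d["confidence"],2),int(u),int(v),np.round(at("wrist",u,v,z),1))
E
```

```text
t 6.8333 tcp [539.4 -87.8 148.2] yaw 115.3 tilt [-0.001  0.001 -1.   ] gap 42.5
shift total (fs) [-0.0029 -0.0065 -0.0091] rows>= 0.07701127409805388
turn z (fs) 0.0011 rows 0.030551556136480522 q6 -2.272283378561343
turn z (fs) -0.9989 rows 27.661756136171213 q6 -2.272283378561343
post_foot 0.86 319 203 [541.6 -87.4  60. ]
collar 0.63 318 239 [573.9 -73.4  60. ]
```

View pics/w2c.png

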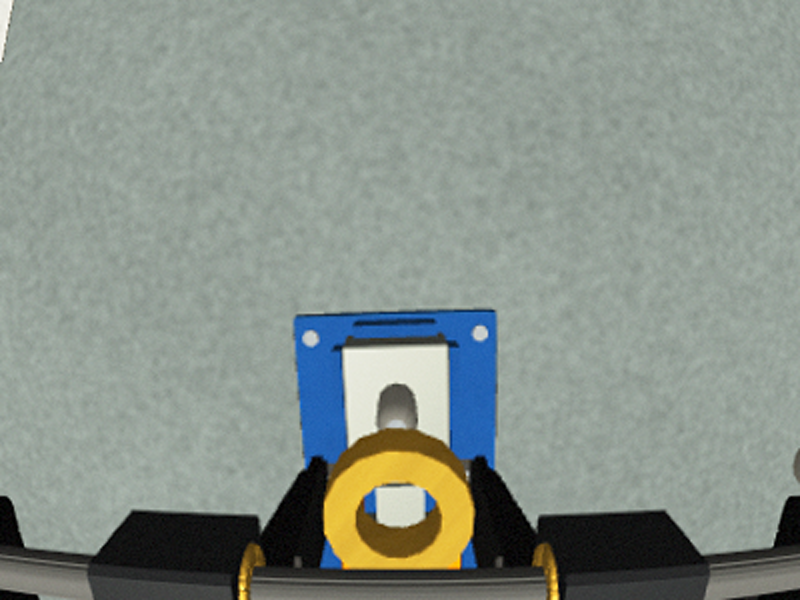

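The post rises at crop (397,385–430), just behind the held collar, with the deck's +x edge at crop y≈345. I'll raise the arm 77 mm: from there the post top should appear at the same pixel where the collar did before the grasp, so calibration errors cancel.

Call:
play_rows --rows '[0, 0, -0.1, 0, 0, 0, 0, 0, -0.15, 0, 0, 0, 0, 0, -0.1, 0, 0, 0, 0, 0, -0.035, 0, 0, 0, 0, 0, 0, 0, 0, 0, 0, 0, 0, 0, 0, 0, 0, 0, 0, 0, 0, 0]'

```text
t: 7.62
ee_pos: [538.8, -88.4, 223.7]
ee_rot: [[-0.904, -0.427, -0.003], [-0.427, 0.904, 0.001], [0.002, 0.002, -1.0]]
ft_force: [-0.5, -0.3, -1.4]
finger_gap: 42.3
finger_force: 25.0
```

```bash
python3 - <<'E'
from h import *
plan(540.5,-88.7,150,115.1)
im=save("wrist","w3")
cv2.imwrite("pics/w3c.png",cv2.resize(im[140:260,240:400,::-1],None,fx=5,fy=5,interpolation=cv2.INTER_CUBIC))
E
```

```text
t 7.6167 tcp [538.8 -88.4 223.7] yaw 115.3 tilt [-0.003  0.001 -1.   ] gap 42.3
shift total (fs) [-0.0081 -0.0057  0.3686] rows>= 2.4585300421385226
turn z (fs) 0.0009 rows 0.025124035185176405 q6 -2.272760478355298
turn z (fs) -0.9991 rows 27.66718365712252 q6 -2.272760478355298
```

View pics/w3c.png

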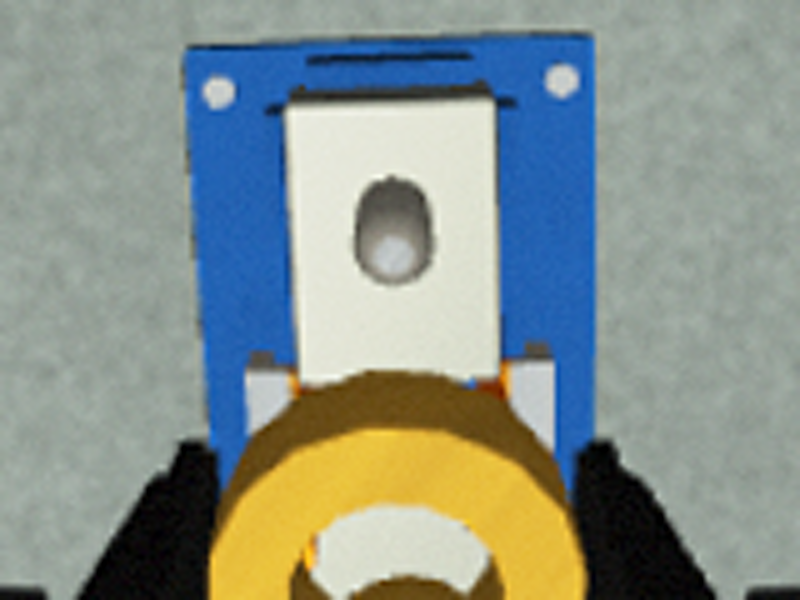

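The post's bright top sits at crop (393,256), the deck's +x edge corners are at (287,103) and (493,98), and the cassette is turned about 1.5° from the tool.

```bash
python3 - <<'E'
from h import *
f=lambda a,b,z: at("wrist",240+a/5-.4,140+b/5-.4,z)
pt=f(393,256,78); l=f(287,103,40); r=f(494,98,40)
l2=f(298,380,40); r2=f(499,380,40); 
ax=(l+r)/2-(l2+r2)/2; ax/=np.linalg.norm(ax); e=(r-l)
print("post",pt,"width",np.linalg.norm(e),"yaw sides",np.degrees(np.arctan2(ax[1],ax[0])),"edge",np.degrees(np.arctan2(e[1],e[0])))
print("post from edge",(l+r)/2-27*ax)
foot=f(393,177,40); print("foot",foot-9*ax)
c0=at("wrist",319.5,183.7,78+1.0-1.0); print("ref",c0)
plan(pt[0],pt[1],150)
E
```

```text
post [544.77306643 -87.70272021  78.        ] width 47.933393630596676 yaw sides -153.16026957479386 edge 116.6326634145343
post from edge [544.709142  -87.5629481  40.       ]
foot [544.86493124 -87.39626717  40.        ]
ref [537.19412363 -89.76373266  78.        ]
t 7.6667 tcp [538.7 -88.5 223.5] yaw 115.3 tilt [-0.004  0.001 -1.   ] gap 43.0
shift total (fs) [-0.0302 -0.0103  0.3675] rows>= 2.4594481153031187
```

Call:
play_rows --rows '[0, 0, 0, 0, 0, -0.0075, -0.0295, -0.0095, 0, 0, 0, 0, 0, 0, 0.1, 0, 0, 0, 0, 0, 0.15, 0, 0, 0, 0, 0, 0.15, 0, 0, 0, 0, 0, 0.12, 0, 0, 0, 0, 0, 0.07, 0, 0, 0, 0, 0, 0.02, 0, 0, 0, 0, 0, 0, 0, 0, 0, 0, 0, 0, 0, 0, 0, 0, 0, 0, 0, 0, 0]'

```text
t: 8.58
ee_pos: [547.2, -88.3, 105.6]
ee_rot: [[-0.894, -0.448, 0.003], [-0.448, 0.894, -0.001], [-0.002, -0.002, -1.0]]
ft_force: [0.1, 0.1, -0.2]
finger_gap: 42.7
finger_force: 25.0
```

```bash
python3 - <<'E'
from h import *
plan(544.8,-87.6,60,116.7)
im=save("wrist","w4")
cv2.imwrite("pics/w4c.png",cv2.resize(im[160:290,240:400,::-1],None,fx=4,fy=4,interpolation=cv2.INTER_CUBIC))
z=robot.read_state()["ee_pos"][2]+16
for n,e in brass("pics/w4.png",320,250,60):
    print(n,np.round(e[0],1),np.round(e[1],1),np.round(at("wrist",*e[0],z),1))
E
```

```text
t 8.5833 tcp [547.2 -88.3 105.6] yaw 116.6 tilt [ 0.003 -0.001 -1.   ] gap 42.7
shift total (fs) [0.0097 0.0088 0.2279] rows>= 1.521889825994189
turn z (fs) -0.0005 rows 0.015202119929907755 q6 -2.291867356201209
turn z (fs) 0.9995 rows 27.677105572377783 q6 -2.291867356201209
226 [318.9 251.5] [73.3 77. ] [544.7 -91.1 121.7]
88 [318.7 251.9] [23.8 36.8] [544.9 -91.1 121.7]
```

View pics/w4c.png

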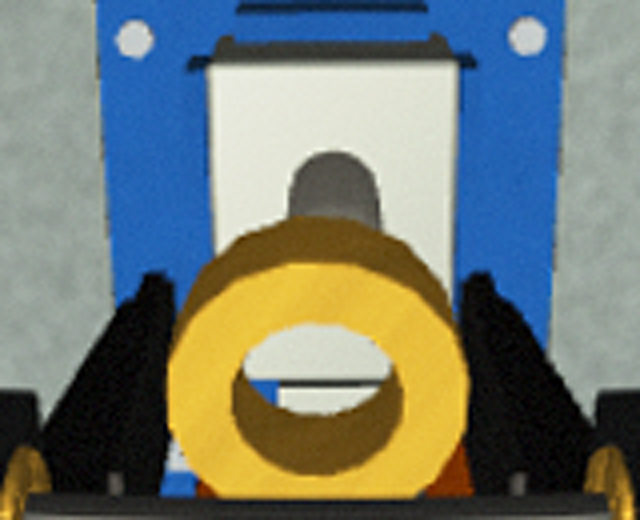

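The wrist view shows the collar held at about crop (318,398) with the post just behind it at (335,151–215), slightly to the right.

```bash
python3 - <<'E'
from h import *
s=robot.read_state(); z=s["ee_pos"][2]+16; R=np.array(s["ee_rot"])
f=lambda a,b,z: at("wrist",240+a/4-.4,160+b/4-.4,z)
h=f(318,398,z); foot=f(335,151,40)-9*R[:,0]; e=(f(210,63,40)+f(459,60,40))/2-27*R[:,0]
print("hole",h,R.T@(h-s["ee_pos"]));
for n,q in (("foot",foot),("edge",e)): print(n,q,"rel tcp",R.T@(q-np.array(s["ee_pos"])),"rel hole",R.T@(q-h))
E
```

```text
hole [548.90106777 -88.82979051 121.71891962] [ -1.29767304  -1.29570837 -15.99423674]
foot [545.21468287 -87.09030061  40.02166965] rel tcp [ 1.416502    2.08166485 65.68980402] rel hole [ 2.71417504  3.37737322 81.68404076]
edge [545.04018309 -87.343981    40.06500896] rel tcp [ 1.68600722  1.93286448 65.64612801] rel hole [ 2.98368026  3.22857285 81.64036475]
```

Call:
play_rows --rows '[0.0145, 0.0165, 0, 0, 0, 0, 0, 0, 0.05, 0, 0, 0, 0, 0, 0.045, 0, 0, 0, 0, 0, 0, 0, 0, 0, 0, 0, 0, 0, 0, 0, 0, 0, 0, 0, 0, 0, 0, 0, 0, 0, 0, 0]'

```text
t: 9.22
ee_pos: [542.0, -86.4, 85.0]
ee_rot: [[-0.894, -0.448, 0.0], [-0.448, 0.894, -0.0], [-0.0, -0.0, -1.0]]
ft_force: [-0.1, -0.3, -1.4]
finger_gap: 42.5
finger_force: 25.0
```

```bash
python3 - <<'E'
from h import *
plan(544.8,-87.6,60,116.7)
im=save("wrist","w5")
cv2.imwrite("pics/w5c.png",cv2.resize(im[160:290,240:400,::-1],None,fx=4,fy=4,interpolation=cv2.INTER_CUBIC))
E
```

```text
t 9.2167 tcp [542.  -86.4  85. ] yaw 116.6 tilt [ 0. -0. -1.] gap 42.5
shift total (fs) [-0.0097 -0.0117  0.125 ] rows>= 0.8394669929467571
turn z (fs) -0.0006 rows 0.016196759109684187 q6 -2.290802876817653
turn z (fs) 0.9994 rows 27.676110933198007 q6 -2.290802876817653
```

View pics/w5c.png

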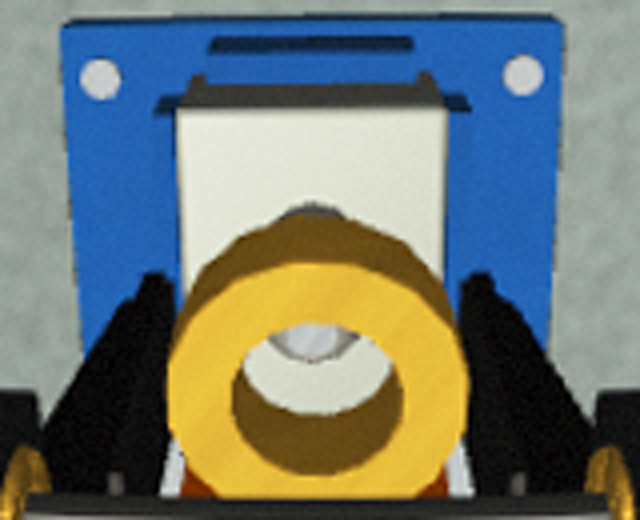

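The post top is visible through the bore at crop (314,361), and the bore's far lower rim is at (318,415).

```bash
python3 - <<'E'
from h import *
s=robot.read_state(); p=np.array(s["ee_pos"]); R=np.array(s["ee_rot"])
f=lambda a,b,z: R.T@(at("wrist",240+a/4-.4,160+b/4-.4,z)-p)
print("hole top",f(317.5,398,p[2]+16),"bottom rim ctr",f(318,415,p[2]-4)+[12,0,0])
print("post z70 edge",f(314,361,70)+[9,0,0])
print("foot",f(314,203,40)-[9,0,0],"edge",(f(178,108,40)+f(446,106,40))/2-[27,0,0])
E
```

```text
hole top [ -1.29681597  -1.3657699  -15.99890457] bottom rim ctr [-3.04944615 -1.2902017   4.00717842]
post z70 edge [-1.90936056 -1.95618725 15.17092727]
foot [-2.43032836 -2.03155602 45.16319766] edge [-2.17443968 -2.39747384 45.15522893]
```

Call:
play_rows --rows '[0, -0.004, 0, 0, 0, 0, 0, 0, 0.02, 0, 0, 0, 0, 0, 0.025, 0, 0, 0, 0, 0, 0.025, 0, 0, 0, 0, 0, 0.02, 0, 0, 0, 0, 0, 0, 0, 0, 0]'

```text
t: 9.77
ee_pos: [541.1, -86.8, 65.2]
ee_rot: [[-0.894, -0.448, -0.003], [-0.448, 0.894, 0.001], [0.002, 0.002, -1.0]]
ft_force: [-1.1, 1.0, -0.8]
finger_gap: 42.2
finger_force: 25.0
```

Call:
play_rows --rows '[0, 0, 0.03, 0, 0, 0, 0, 0, 0.03, 0, 0, 0, 0, 0, 0.025, 0, 0, 0, 0, 0, 0.015, 0, 0, 0, 0, 0, 0, 0, 0, 0, 0, 0, 0, 0, 0, 0]'

```text
t: 10.27
ee_pos: [542.0, -87.0, 46.5]
ee_rot: [[-0.894, -0.448, -0.001], [-0.448, 0.894, 0.0], [0.0, 0.0, -1.0]]
ft_force: [0.9, 0.9, -1.5]
finger_gap: 42.4
finger_force: 25.0
```

Call:
play_rows --rows '[0, 0, 0.005, 0, 0, 0, 0, 0, 0.005, 0, 0, 0, 0, 0, 0, 0, 0, 0]'

```text
t: 10.52
ee_pos: [542.3, -87.0, 44.9]
ee_rot: [[-0.894, -0.448, 0.0], [-0.448, 0.894, -0.0], [-0.0, -0.0, -1.0]]
ft_force: [0.1, 0.1, -2.4]
finger_gap: 42.6
finger_force: 25.0
```

Call:
play_rows --rows '[0, 0, 0, 0, 0, 0, 0, 0, 0, 0, 0, 0, 0, 0, 0, 0, 0, 0, 0, 0, 0, 0, 0, 0, 0, 0, 0, 0, 0, 0, 0, 0, 0, 0, 0, 0, 0, 0, 0, 0, 0, 0, 0, 0, 0, 0, 0, 0]' --claw 1

```text
t: 11.18
ee_pos: [542.2, -87.0, 44.9]
ee_rot: [[-0.894, -0.448, -0.0], [-0.448, 0.894, 0.0], [0.0, 0.0, -1.0]]
ft_force: [-0.7, 0.0, -0.6]
finger_gap: 90.6
finger_force: 0.0
```

Call:
play_rows --rows '[0, 0, -0.05, 0, 0, 0, 0, 0, -0.1, 0, 0, 0, 0, 0, -0.15, 0, 0, 0, 0, 0, -0.15, 0, 0, 0, 0, 0, -0.1, 0, 0, 0, 0, 0, -0.05, 0, 0, 0, 0, 0, 0, 0, 0, 0, 0, 0, 0, 0, 0, 0]'

```text
t: 11.85
ee_pos: [542.1, -87.0, 164.9]
ee_rot: [[-0.894, -0.448, 0.0], [-0.448, 0.894, -0.0], [-0.0, -0.0, -1.0]]
ft_force: [-0.2, -0.0, -1.1]
finger_gap: 95.3
finger_force: 0.0
```

```bash
python3 - <<'E'
from h import *
plan(594,-61.8,160,116.7)
im=save("wrist","w6")
cv2.imwrite("pics/w6c.png",cv2.resize(im[140:290,220:420,::-1],None,fx=4,fy=4,interpolation=cv2.INTER_CUBIC))
for n,e in brass("pics/w6.png",320,215,60): print(n,np.round(e[0],1),np.round(e[1],1),np.round(at("wrist",*e[0],60),1))
E
```

```text
t 11.85 tcp [542.1 -87.  164.9] yaw 116.6 tilt [ 0. -0. -1.] gap 95.3
shift total (fs) [-0.2884 -0.0035  0.0245] rows>= 1.929726679429075
turn z (fs) -0.0006 rows 0.015811366307410972 q6 -2.2918970750488796
turn z (fs) 0.9994 rows 27.676496326000287 q6 -2.2918970750488796
132 [318.8 196. ] [45.6 47. ] [541.5 -88.4  60. ]
72 [318.7 197.8] [24.4 25.6] [543.1 -87.7  60. ]
51 [294.2 263.9] [ 6.7 25.3] [616.  -78.7  60. ]
51 [344.  264.2] [ 6.7 26.3] [593.9 -33.8  60. ]
```

View pics/w6c.png

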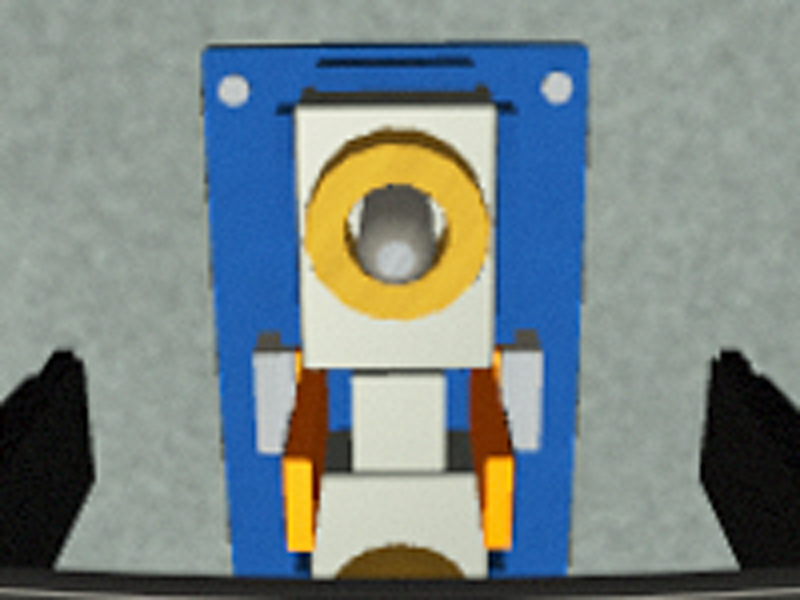

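The collar is seated on the bare post at crop (397,230). The orange catch tops are at (299,504) and (498,504).

```bash
python3 - <<'E'
from h import *
s=robot.read_state(); p=np.array(s["ee_pos"]); R=np.array(s["ee_rot"])
f=lambda a,b,z: R.T@(at("wrist",220+a/4-.4,140+b/4-.4,z)-p)
print("catches",f(299,504,84),f(498,504,84),"edge",f(297,104,40),f(496,103,40),"collar top",f(397,230,60),"post top",f(395,260,78))
E
```

```text
catches [-59.11282096 -24.0039093   79.4276418 ] [-59.13555482  21.69525798  79.48809169] edge [ 25.12740999 -25.67997397 123.5525988 ] [ 25.36826623  22.36188998 123.61654698] collar top [ -0.65168326  -1.52163581 103.54564187] post top [-2.08259724 -1.94265258 85.54288969]
```

Call:
play_rows --rows '[-0.1, 0, 0, 0, 0, 0, -0.12, 0, 0, 0, 0, 0, -0.07, 0, 0, 0, 0, 0, 0, 0, 0.08, 0, 0, 0, 0, 0, 0.13, 0, 0, 0, 0, 0, 0.13, 0, 0, 0, 0, 0, 0.13, 0, 0, 0, 0, 0, 0.08, 0, 0, 0, 0, 0, 0.03, 0, 0, 0, 0, 0, 0, 0, 0, 0, 0, 0, 0, 0, 0, 0, 0, 0, 0, 0, 0, 0]'

```text
t: 12.9
ee_pos: [594.8, -61.2, 49.9]
ee_rot: [[-0.894, -0.448, 0.002], [-0.448, 0.894, -0.0], [-0.001, -0.001, -1.0]]
ft_force: [-0.1, -0.8, 0.5]
finger_gap: 95.5
finger_force: 0.0
```

Call:
play_rows --rows '[0, 0, 0, 0, 0, 0, 0, 0, 0, 0, 0, 0, 0, 0, 0, 0, 0, 0, 0, 0, 0, 0, 0, 0, 0, 0, 0, 0, 0, 0, 0, 0, 0, 0, 0, 0, 0, 0, 0, 0, 0, 0, 0, 0, 0, 0, 0, 0, 0, 0, 0, 0, 0, 0, 0, 0, 0, 0, 0, 0, 0, 0, 0, 0, 0, 0, 0, 0, 0, 0, 0, 0]' --claw -1 --squeeze 28

```text
t: 13.9
ee_pos: [593.9, -60.8, 48.9]
ee_rot: [[-0.894, -0.448, -0.0], [-0.448, 0.894, 0.0], [0.0, 0.001, -1.0]]
ft_force: [-0.9, 1.2, 1.9]
finger_gap: 35.3
finger_force: 28.0
```

Call:
play_rows --rows '[0, 0, 0, 0, 0, 0, 0, 0, 0, 0, 0, 0, 0, 0, 0, 0, 0, 0, 0, 0, -0.01, 0, 0, 0, 0, 0, -0.02, 0, 0, 0, 0, 0, -0.03, 0, 0, 0, 0, 0, -0.04, 0, 0, 0, 0, 0, -0.05, 0, 0, 0, 0, 0, -0.05, 0, 0, 0, 0, 0, -0.05, 0, 0, 0, 0, 0, -0.05, 0, 0, 0, 0, 0, -0.05, 0, 0, 0]'

```text
t: 14.9
ee_pos: [594.2, -61.1, 120.4]
ee_rot: [[-0.894, -0.448, 0.001], [-0.448, 0.894, -0.0], [-0.001, -0.001, -1.0]]
ft_force: [-0.7, -1.2, -4.8]
finger_gap: 35.1
finger_force: 27.9
```

Call:
play_rows --rows '[0, 0, -0.05, 0, 0, 0, 0, 0, -0.05, 0, 0, 0, 0, 0, -0.03, 0, 0, 0, 0, 0, -0.02, 0, 0, 0, 0, 0, 0, 0, 0, 0, 0, 0, 0, 0, 0, 0, 0, 0, 0, 0, 0, 0, 0, 0, 0, 0, 0, 0, 0, 0, 0, 0, 0, 0, 0, 0, 0, 0, 0, 0, 0, 0, 0, 0, 0, 0]'

```text
t: 15.82
ee_pos: [593.9, -61.0, 148.5]
ee_rot: [[-0.894, -0.448, -0.001], [-0.448, 0.894, 0.0], [0.0, 0.0, -1.0]]
ft_force: [-0.3, -0.1, -4.9]
finger_gap: 35.5
finger_force: 27.9
```

```bash
python3 - <<'E'
from h import *
im=save("wrist","w7"); s2=save("scene","s7")
a=cv2.resize(im[100:300,200:440,::-1],None,fx=2,fy=2); b=cv2.resize(s2[150:270,290:410,::-1],(400,400),interpolation=cv2.INTER_CUBIC)
cv2.imwrite("pics/c7.png",cv2.resize(np.hstack([a,b]),(800,364)))
s=robot.read_state(); print(s["ee_pos"],s["ft_force"],s["moment"],s["finger_gap"],s["finger_force"])
E
```

```text
[594.01334306 -61.05245607 148.74915791] [-0.19023647  0.66749902 -6.14133069] [0.09600046 0.04721701 0.02285044] 35.56510539134237 27.930065095424652
```

View pics/c7.png

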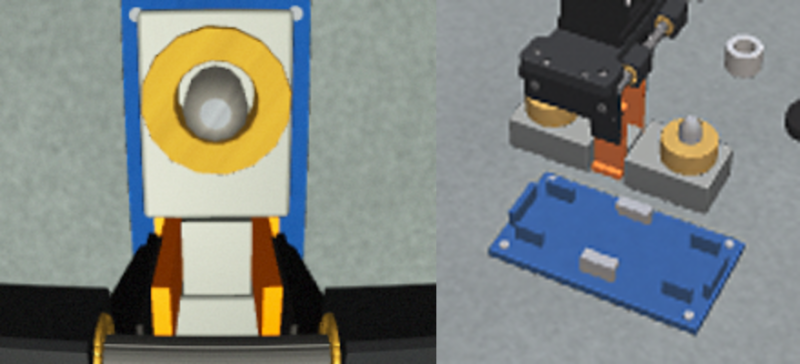

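The pictures show the cassette hanging level, about 10 cm above the empty dock, with both catches pinched. The brass collar is home on its post at (215,100), and the wrist force of about 6 N fits the combined weight.

```bash
python3 -c "
from station import robot
print(robot.job_done())"
```

```text
the job is handed in; nothing more can be done
None
```

The brass collar is home on the bare post, and the cassette is held level by its pinched catches about 10 cm above the dock; the job is handed in, and its verdict was not shown to me.

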